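# Stand the ballasted float heavy end down

### The job

Two welded tank floats lie on their stands; they look alike, but only one has its ballast, hidden in one end. Feel by lifting which float is ballasted and which of its ends is the heavy one, then set that float gently on the flat steel plate, heavy end down, so that it stands upright and still by itself. The empty float must be left lying properly on its own stand, and the hammer, tin, hoop and wrench left where they are.

Things in the scene. Friction and masses are not known exactly. Their poses are not given: they have to be found in the camera images.
- float_1: Sealed bare-metal tank float: cylinder 46 mm across, 140 mm long, shallow domed ends (8.5 mm high, crown radius 62 mm). Origin at its middle; x along its length, level at the start. One of the two floats, at random, has ballast in its +x or -x end, unseen: it weighs about 0.2 kg, mass centre about 28 mm off the middle, so held by the middle that end pulls down with about 0.05 N m.
- float_2: The other float, same look and size as float_1 (origin at its middle, x along its length). Whichever float has no ballast weighs 0.07 kg and balances at its middle. Stood on a flat surface, the ballasted float rocks upright by itself heavy end down and falls over heavy end up; the empty one falls over either way.
- stand_1: Fixed dark steel stand under float_1, which lies level along the stand's x, its axis 80 mm above the bench. Origin on the bench at the centre of the base, 130 (x) by 90 (y) by 12 mm high. Two V saddles 14 mm thick at x = -47 and +47 mm, about 60 mm wide, lower than the float's axis; between them 80 mm of the float is free to grip.
- stand_2: Fixed dark steel stand under float_2, which lies level along the stand's x, its axis 80 mm above the bench. Origin on the bench at the centre of the base, 130 (x) by 90 (y) by 12 mm high. Two V saddles 14 mm thick at x = -47 and +47 mm, about 60 mm wide, lower than the float's axis; between them 80 mm of the float is free to grip.
- plate: Fixed plain flat steel plate on the bench, 200 mm (its x) by 140 mm (its y) by 20 mm thick. Origin at the centre of its underside, on the bench; its top is 20 mm above. The ballasted float is to stand on it.
- hammer: Bystander: a hammer lying on the bench beyond the work; origin on its underside.
- tin: Bystander: a standing tin, 74 mm in diameter, 110 mm high; origin at the centre of its underside.
- hoop: Bystander: a flat dark steel hoop, 170 mm outside diameter, 14 mm high, lying on the bench; origin at its centre, on its underside.
- wrench: Bystander: a wrench lying on the bench; origin on its underside.
Not all that is in view belongs to the job. What is shaped like the float_2 but green or red is not meant.

How it is judged:
By the outcome, as a careful person would: the job done as asked, in the order asked, and still so for the second after the job is handed in, with the robot touching nothing.
It also fails if it takes over 64 s, if anything falls off the work surface, if the arm or the gripper's body presses on something with over 40 N, if the wrist force passes 120 N, or if a joint passes its speed limit or range.

### The arm

A 7-joint arm with a two-finger parallel gripper is mounted at the origin on the work surface. World frame = base frame: x ahead of the robot, y to its left, z up, the work surface at z = 0. Lengths are in mm, angles in rad, forces in N, time in s.
With the tool pointing down it reaches from about 400 to 875 mm from the base axis. Payload 4.4 kg.
Tool frame: the origin (TCP) lies at the very end of the fingers, on their centre line; the grasp point (between the pads) lies 19 mm behind it (ctrl.grip_point_offset is the distance from the TCP to the grasp point, in mm); z points along the fingers, y is the line along which they close (so a half turn about z gives the same grasp; the last joint's range is limited). The gripper opens to 85 mm and grips with 20 to 120 N. Pads are 22 mm wide; open, the fingers measure 114 mm over their backs; the gripper's body (76 mm by 85 mm) begins 54 mm behind the grasp point. The pads swing forward as they close: fully open they stand 13 mm farther back than shut.
Start: joints at [1.092, 0.628, 0.038, 1.517, -0.027, 0.996, -0.02], TCP at [260.793, -595.403, 208.113] pointing down, gripper open.
Joint ranges: [-3.06, 3.06], [-0.37, 2.12], [-1.25, 1.32], [0.18, 2.47], [-1.1, 4.24], [0.23, 1.98], [-2.94, 2.94]. Speed limits (rad/s): [2.57, 2.57, 3.14, 3.14, 3.14, 3.14, 3.14].

### API

Orientations are given as [roll, pitch, yaw] about the fixed x, y, z axes, in that order (R = Rz(yaw) Ry(pitch) Rx(roll)).
In Python, from cell import ctrl gives the robot as it stands.
- The arm moves only by the tool jog_arm, never from a script. Its argument "increments" is one flat list of numbers, 7 for each row, row after row: the finger opening in cm, from 0 to 8.54, then the shift along the tool's x, y, z in cm, then the turn, a rotation vector about the tool's x, y, z in degrees. In form: [fingers, x, y, z, rx, ry, rz, fingers, x, y, z, rx, ry, rz, ...]. A call has 1 to 20 rows; each row is the pose to reach, as a shift and turn from the pose commanded when the call began, along the tool's axes at that moment; what a row does not reach only later rows make up. A row lasts 1/10 s, in which the tool goes at most 50 mm and 8.59 degrees, less where a joint would pass 70% of its speed; a pose out of reach is approached as far as the arm can. A call with a gripper value outside its range is refused whole. The fingers move at their own pace and stop on an object; the grip force is fixed at half the most. Time passes only in rows, so rows that repeat a pose let the fingers close. It gives the time, the measured TCP pose, the force, the opening and the grip force at its end, in the units of the state.
- ctrl.read_state(): the state, without advancing time (a new reading comes with each control period).
- ctrl.get_image(name): name is "scene" or "top"; returns the picture (400x640x3 uint8, red, green, blue); there is no depth.
- ctrl.camera_params(name): a dict with "fx", "fy", "cx", "cy" (pixels), "extrinsics" (4x4, takes a point from world to camera coordinates). Camera axes: x right, y down, z forward; pixel columns grow to the right and rows downward; lengths in mm; the calibration is good to about 2 mm. A picture is of the moment at which its call begins. camera_params takes no time and is no camera call.
- ctrl.finish_job(): hands the job in; it is judged then, once.
The state is a dict: "clock": time; "qpos": joint angles; "qd": joint speeds; "tau": joint torques, N m; "eef_pos": TCP position; "tool_rot": TCP orientation; "force": force on the tool from outside, world axes, zero at the start; "torque": the same for the moment, N m; "width": finger opening in mm; "gripper_force": force on a finger pad.
Only numpy, scipy, OpenCV 4.12 (cv2) and the standard library are available. Lean on these libraries where they do the work, as an engineer would, in place of code of your own. Each camera call takes 0.05 s, during which the arm holds its last target. There are 200 camera calls.

## Working session

There is one attempt and no reset: what is moved stays moved. The work goes in short steps, Python scripts to look and compute and a tool call to move; the robot and the scene stay as the last step left them, time stands still between calls to the robot, and variables do not carry over. Pictures are saved under pics/ and viewed, at most 10 in all, crops included, and the job is handed in when it is done.

Besides the shell and the picture viewer there is one more tool, called after "Request:" as name(argument=value, ...) on one line, values as JSON. jog_arm: Moves the arm, as the interface text tells. Its arguments: {"type":"object","properties":{"increments":{"type":"array","items":{"type":"number"}}},"required":["increments"]}

```bash
mkdir -p pics; python3 - <<'E'
from cell import ctrl
import cv2,numpy as np
for n in("scene","top"):
    cv2.imwrite(f"pics/{n}0.png",ctrl.get_image(n)[:,:,::-1])
    p=ctrl.camera_params(n);print(n,p["fx"],p["fy"],p["cx"],p["cy"]);print(np.round(p["extrinsics"],3))
print(ctrl.read_state())
E
```

```text
scene 450.5823704543891 450.5823704543891 321.1937115255132 199.93993118644818
[[ 7.75000e-01  6.32000e-01  1.80000e-02 -4.08928e+02]
 [ 5.09000e-01 -6.06000e-01 -6.11000e-01 -2.12748e+02]
 [-3.75000e-01  4.82000e-01 -7.92000e-01  1.78607e+03]
 [ 0.00000e+00  0.00000e+00  0.00000e+00  1.00000e+00]]
top 419.0083631710232 419.0083631710232 324.6071923809388 195.69927488619393
[[-2.200000e-02 -1.000000e+00  2.000000e-03  1.200300e+01]
 [-9.790000e-01  2.100000e-02 -2.030000e-01  5.360620e+02]
 [ 2.020000e-01 -6.000000e-03 -9.790000e-01  1.237782e+03]
 [ 0.000000e+00  0.000000e+00  0.000000e+00  1.000000e+00]]
{'clock': 0.1, 'qpos': array([ 1.09218944,  0.62924127,  0.03845844,  1.51823175, -0.02698604,
        0.99623413, -0.02005132]), 'qd': array([ 0.00024905, -0.00020673, -0.00111104, -0.00285845, -0.00086885,
        0.00202018,  0.00077692]), 'tau': array([ 3.66680149e-03, -5.64536834e+01,  1.23101044e+00, -1.93970346e+01,
        1.13306165e-02,  5.45323564e-03,  2.65804083e-06]), 'eef_pos': array([ 260.56416386, -594.88505712,  207.3008966 ]), 'tool_rot': array([-3.13999685e+00,  3.37163771e-05,  4.12752939e-01]), 'force': array([-0.41097614, -0.30895258,  1.18397003]), 'torque': array([ 0.01357283, -0.01758871, -0.01846957]), 'gripper_force': 0.0, 'width': 85.35567653680481}
```

View pics/scene0.png

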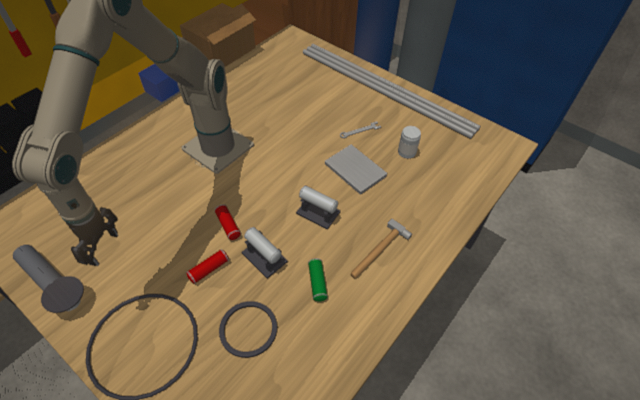

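View pics/top0.png

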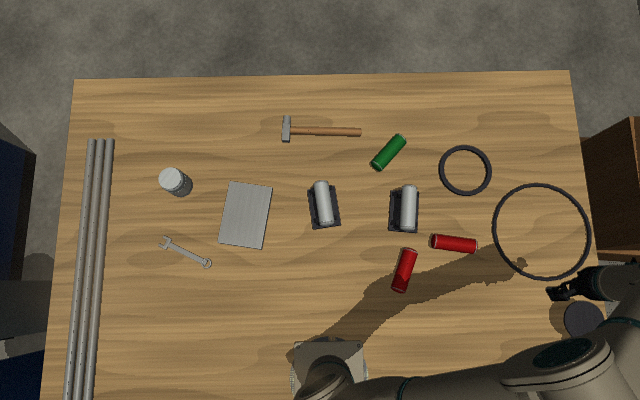

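The top view shows the floats at about (323,203) and (409,205), the plate at (246,215), and the red and green decoys nearby. I'll measure them next.

```bash
cat > h.py <<'E'
import cv2,numpy as np
from cell import ctrl
def ray(n,uv):
    p=ctrl.camera_params(n);E=np.array(p["extrinsics"]);R,t=E[:3,:3],E[:3,3]
    return -R.T@t, R.T@np.array([(uv[0]-p["cx"])/p["fx"],(uv[1]-p["cy"])/p["fy"],1])
def onz(n,uv,z):
    c,d=ray(n,uv);return c+d*(z-c[2])/d[2]
def tri(a,b):
    (c1,d1),(c2,d2)=ray("top",a),ray("scene",b)
    s=np.linalg.lstsq(np.c_[d1,-d2],c2-c1,rcond=None)[0]
    p,q=c1+s[0]*d1,c2+s[1]*d2
    return (p+q)/2,np.linalg.norm(p-q)
def blob(img,box,lo,smax=40,hi=256):
    x0,y0,x1,y1=box;h=cv2.cvtColor(img[y0:y1,x0:x1],cv2.COLOR_RGB2HSV)
    m=((h[...,2]>=lo)&(h[...,2]<hi)&(h[...,1]<smax)).astype(np.uint8)
    cs=cv2.findContours(m,cv2.RETR_EXTERNAL,cv2.CHAIN_APPROX_NONE)[0]
    c=max(cs,key=cv2.contourArea);return c.reshape(-1,2)+[x0,y0]
E
python3 - <<'E'
from h import *
T=cv2.imread("pics/top0.png")[:,:,::-1].copy();S=cv2.imread("pics/scene0.png")[:,:,::-1].copy()
for nm,bt,bs in(("A",(300,170,348,240),(290,175,350,235)),("B",(380,170,430,240),(235,220,295,285))):
    r=[]
    for n,I,b in(("top",T,bt),("scene",S,bs)):
        c=blob(I,b,110,50);k=cv2.minAreaRect(c.astype(np.float32));r.append(k[0])
        d=cv2.boxPoints(k);e=np.array(sorted([(d[i]+d[(i+1)%4])/2 for i in range(4)],key=lambda p:-np.linalg.norm(p-k[0]))[:2])
        w=[onz(n,p,82)[:2] for p in e];v=w[0]-w[1]
        print(nm,n,np.round(k[0],1),np.round(k[1],1),"ends",np.round(w,0).tolist(),"len",np.linalg.norm(v).round(),"ang",np.degrees(np.arctan2(v[1],v[0])).round(1)%180,"c",onz(n,k[0],84).round())
    print(tri(*r))
c=blob(T,(205,165,285,265),110,50);k=cv2.minAreaRect(c.astype(np.float32))
d=[onz("top",p,20)[:2] for p in cv2.boxPoints(k)];print("plate",np.round(d),np.mean(d,0),onz("top",k[0],20))
E
```

```text
A top [323.8 201.9] [44.4 13.4] ends [[580.0, 13.0], [445.0, -5.0]] len 136.0 ang 7.6 c [511.   4.  84.]
A scene [317.4 197.7] [38.  11.6] ends [[437.0, -5.0], [573.0, 13.0]] len 136.0 ang 7.5 c [507.   3.  84.]
(array([509.53293725,   2.31092427,  87.07259606]), np.float64(3.360257938158605))
B top [408.9 206.8] [12.7 43.9] ends [[559.0, -259.0], [425.0, -244.0]] len 134.0 ang 173.6 c [ 491. -251.   84.]
B scene [261.3 243.3] [39.  13.6] ends [[554.0, -257.0], [416.0, -242.0]] len 138.0 ang 173.8 c [ 487. -251.   84.]
(array([ 489.6638255 , -251.3175677 ,   87.18928959]), np.float64(1.8306103641562412))
plate [[404. 337.]
 [603. 307.]
 [575. 168.]
 [377. 202.]] [489.89890817 253.70032103] [488.35066281 253.81902164  20.        ]
```

Request:
jog_arm(increments=[8.5, 34.7, -22.3, 3, 0, 0, 30, 8.5, 34.7, -22.3, 3, 0, 0, 30, 8.5, 34.7, -22.3, 3, 0, 0, 30, 8.5, 34.7, -22.3, 3, 0, 0, 30, 8.5, 34.7, -22.3, 3, 0, 0, 30, 8.5, 34.7, -22.3, 3, 0, 0, 30, 8.5, 34.7, -22.3, 3, 0, 0, 30, 8.5, 34.7, -22.3, 3, 0, 0, 30, 8.5, 34.7, -22.3, 3, 0, 0, 30, 8.5, 34.7, -22.3, 3, 0, 0, 30, 8.5, 34.7, -22.3, 3, 0, 0, 30, 8.5, 34.7, -22.3, 3, 0, 0, 30, 8.5, 34.7, -22.3, 3, 0, 0, 30])

```text
clock: 1.4
eef_pos: [488.1, -254.0, 178.2]
tool_rot: [3.141, 0.0, -0.114]
force: [-0.6, 0.1, -0.3]
width: 85.2
gripper_force: 0.0
```

```bash
python3 - <<'E'
from h import *
s=ctrl.read_state()
for k in s: print(k,np.round(s[k],3))
cv2.imwrite("pics/s1.png",ctrl.get_image("scene")[120:320,150:410,::-1].repeat(3,0).repeat(3,1))
E
```

```text
clock 1.4
qpos [ 0.307  0.528  0.182  1.836 -0.128  0.789 -1.131]
qd [-0.004  0.001 -0.008 -0.001 -0.004  0.001 -0.001]
tau [-2.5300e-01 -4.7337e+01  2.5490e+00 -1.6242e+01  6.0000e-03  2.0000e-03
  4.0000e-03]
eef_pos [ 488.069 -253.954  178.243]
tool_rot [ 3.141  0.    -0.114]
force [-0.572  0.089 -0.269]
torque [ 0.02  -0.025 -0.031]
gripper_force 0.0
width 85.201
```

View pics/s1.png

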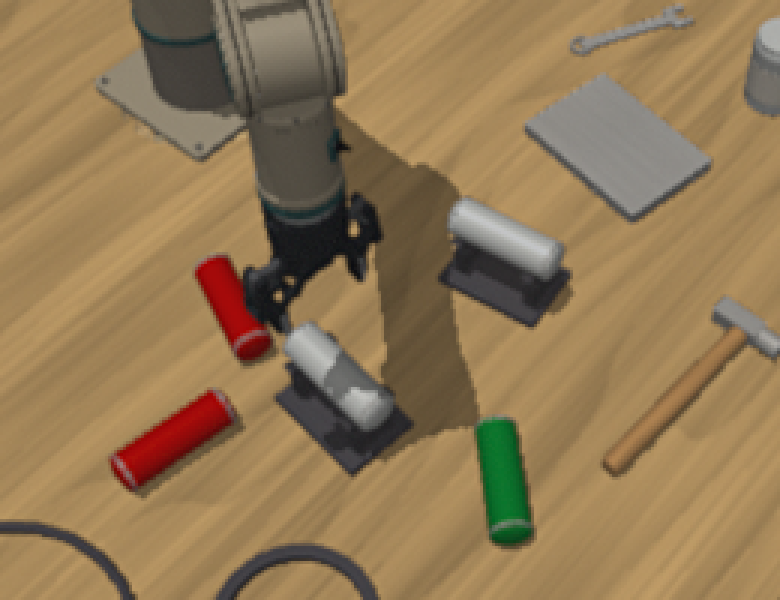

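The gripper is over the float's middle, closing across it, so I'll descend and grip.

Request:
jog_arm(increments=[8.5, 0.1, -0.3, 4, 0, 0, 0, 8.5, 0.1, -0.3, 7, 0, 0, 0, 8.5, 0.1, -0.3, 10, 0, 0, 0, 8.5, 0.1, -0.3, 11.6, 0, 0, 0, 8.5, 0.1, -0.3, 11.6, 0, 0, 0, 4, 0.1, -0.3, 11.6, 0, 0, 0, 4, 0.1, -0.3, 11.6, 0, 0, 0, 4, 0.1, -0.3, 11.6, 0, 0, 0, 4, 0.1, -0.3, 11.6, 0, 0, 0, 4, 0.1, -0.3, 11.6, 0, 0, 0, 4, 0.1, -0.3, 11.6, 0, 0, 0, 4, 0.1, -0.3, 11.6, 0, 0, 0])

```text
clock: 2.65
eef_pos: [491.4, -249.0, 63.6]
tool_rot: [3.142, -0.002, -0.111]
force: [-1.2, 1.9, 5.4]
width: 40.5
gripper_force: 23.2
```

Request:
jog_arm(increments=[3, 0, 0, 0, 0, 0, 0, 3, 0, 0, 0, 0, 0, 0, 3, 0, 0, 0, 0, 0, 0])

```text
clock: 2.95
eef_pos: [491.4, -249.0, 64.0]
tool_rot: [-3.142, -0.002, -0.111]
force: [-1.2, 1.8, 8.0]
width: 38.2
gripper_force: 56.3
```

```bash
python3 - <<'E'
from h import *
s=ctrl.read_state()
print(s["force"],s["torque"])
a=ctrl.get_image("scene")[190:290,220:320,::-1].repeat(4,0).repeat(4,1)
b=ctrl.get_image("top")[160:260,360:460,::-1].repeat(4,0).repeat(4,1)
cv2.imwrite("pics/s2.png",np.hstack([a,b]))
E
```

```text
[-1.16883152  1.78656499  7.97270513] [ 0.49920849  0.26182712 -0.06933948]
```

View pics/s2.png

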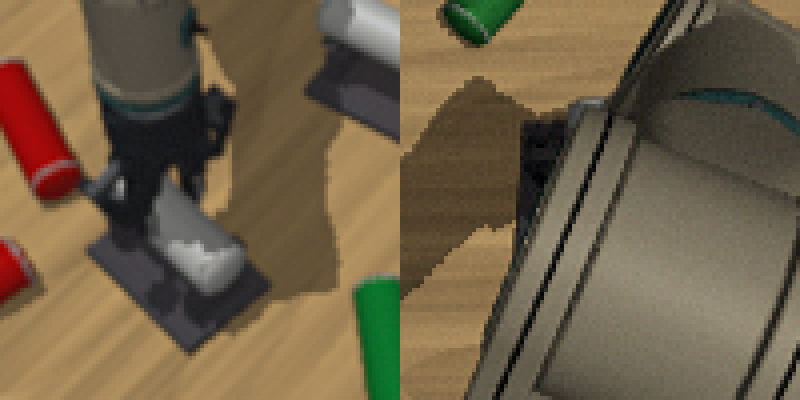

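Request:
jog_arm(increments=[6, 0, 0, 0, 0, 0, 0, 6, 0, 0, 0, 0, 0, 0, 6, 0, 0, 0, 0, 0, 0, 6, 0, 0, 0.8, 0, 0, 0, 6, 0, 0, 0.8, 0, 0, 0, 6, 0, 0, 0.8, 0, 0, 0, 4, 0, 0, 0.8, 0, 0, 0, 4, 0, 0, 0.8, 0, 0, 0, 4, 0, 0, 0.8, 0, 0, 0, 4, 0, 0, 0.8, 0, 0, 0, 4, 0, 0, 0.8, 0, 0, 0, 4, 0, 0, 0.8, 0, 0, 0])

```text
clock: 4.25
eef_pos: [490.5, -248.9, 54.6]
tool_rot: [-3.141, -0.0, -0.111]
force: [-1.5, 0.7, 5.9]
width: 43.1
gripper_force: 60.6
```

```bash
python3 - <<'E'
from h import *
s=ctrl.read_state()
print(s["force"],s["torque"])
E
```

```text
[-1.49940917  0.73929628  5.93337015] [ 0.30707995  0.27520382 -0.01612912]
```

Request:
jog_arm(increments=[6, 0, 0, 0, 0, 0, 0, 6, 0, 0, 0, 0, 0, 0, 6, 0, 0, 0.5, 0, 0, 0, 6, 0, 0, 0.5, 0, 0, 0, 6, 0, 0, 0.5, 0, 0, 0, 4, 0, 0, 0.5, 0, 0, 0, 4, 0, 0, 0.5, 0, 0, 0, 4, 0, 0, 0.5, 0, 0, 0, 4, 0, 0, 0.5, 0, 0, 0, 4, 0, 0, 0.5, 0, 0, 0])

```text
clock: 5.25
eef_pos: [490.5, -248.9, 49.5]
tool_rot: [-3.141, -0.0, -0.111]
force: [-1.4, 1.3, 5.4]
width: 44.2
gripper_force: 61.0
```

```bash
python3 - <<'E'
from h import *
s=ctrl.read_state()
print(s["force"],s["torque"])
E
```

```text
[-1.35843376  1.31757878  5.38346365] [ 0.37245543  0.24377772 -0.08840204]
```

Request:
jog_arm(increments=[4, 0, 0, -1, 0, 0, 0, 4, 0, 0, -2, 0, 0, 0, 4, 0, 0, -4, 0, 0, 0, 4, 0, 0, -6, 0, 0, 0, 4, 0, 0, -6, 0, 0, 0, 4, 0, 0, -6, 0, 0, 0, 4, 0, 0, -6, 0, 0, 0, 4, 0, 0, -6, 0, 0, 0])

```text
clock: 6.05
eef_pos: [489.8, -248.8, 108.2]
tool_rot: [-3.141, 0.002, -0.111]
force: [-0.7, 0.0, -2.2]
width: 43.8
gripper_force: 61.5
```

```bash
python3 - <<'E'
from h import *
s=ctrl.read_state();F=[];Q=[]
for i in range(6):
    im=ctrl.get_image("scene" if i else "top");s=ctrl.read_state();F.append(s["force"]);Q.append(s["torque"])
print(np.mean(F,0),np.std(F,0),np.mean(Q,0),np.std(Q,0))
cv2.imwrite("pics/s3.png",im[190:290,220:320,::-1].repeat(5,0).repeat(5,1))
E
```

```text
[-0.20005001  0.06617255 -2.16711895] [0.46554069 0.44203053 0.3350517 ] [-0.0023487  -0.05553459 -0.01504485] [0.03325648 0.01773532 0.02415466]
```

View pics/s3.png

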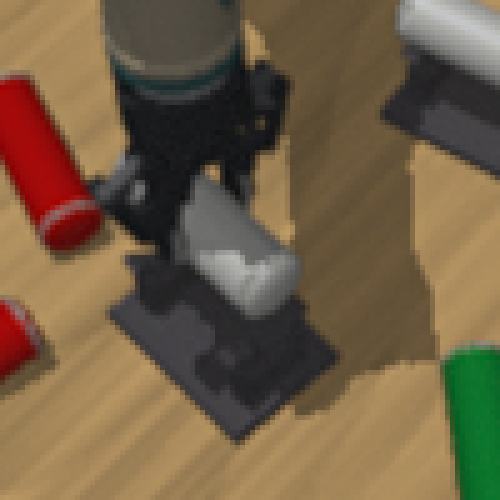

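The sensed weight is about 2.2 N and the moment about −0.055 N m about world y. So this float is the ballasted one, and its heavy end is the −x end, towards the robot. It is gripped level. I'll lift it, carry it towards the plate and yaw it.

Request:
jog_arm(increments=[4, 0, 0, -4, 0, 0, 0, 4, 0, 0, -8, 0, 0, -8, 4, 0, 0, -12, 0, 0, -16, 4, -0.5, -3, -13, 0, 0, -24, 4, -1, -6, -13, 0, 0, -32, 4, -2, -10, -13, 0, 0, -40, 4, -3, -14, -13, 0, 0, -48, 4, -4, -18, -13, 0, 0, -56, 4, -4.5, -22, -13, 0, 0, -64, 4, -4.7, -24.5, -13, 0, 0, -72, 4, -4.7, -24.5, -13, 0, 0, -80, 4, -4.7, -24.5, -13, 0, 0, -88, 4, -4.7, -24.5, -13, 0, 0, -96, 4, -4.7, -24.5, -13, 0, 0, -100, 4, -4.7, -24.5, -13, 0, 0, -100, 4, -4.7, -24.5, -13, 0, 0, -100])

```text
clock: 7.95
eef_pos: [470.7, -0.6, 239.0]
tool_rot: [-3.141, 0.0, 1.632]
force: [-0.4, 1.2, -1.9]
width: 43.8
gripper_force: 62.3
```

```bash
python3 - <<'E'
from h import *
F=[];Q=[]
for i in range(8):
    im=ctrl.get_image("scene");s=ctrl.read_state();F.append(s["force"]);Q.append(s["torque"])
print(np.mean(F,0),np.mean(Q,0),np.std(Q,0));print(s["qpos"],s["eef_pos"],s["tool_rot"])
T=cv2.imread("pics/top0.png")[:,:,::-1]
print("tin",onz("top",(172,175),110),"wrench",onz("top",(163,240),5),onz("top",(208,264),5))
E
```

```text
[-0.00304247 -0.14500663 -2.43153679] [0.05955413 0.01121875 0.01200533] [0.02324712 0.01418647 0.01537173]
[ 0.17079118  0.34558516 -0.30646831  1.95221997  0.13493008  0.86328051
 -0.14303337] [ 4.70874849e+02 -3.20485720e-01  2.39110540e+02] [-3.14154470e+00  3.81878586e-05  1.63435482e+00]
tin [597.42113482 454.04455727 110.        ] wrench [415.44615276 509.95707111   5.        ] [337.98849725 366.34828776   5.        ]
```

The second reading, after the yaw, gives the same end (tool −x), so the heavy end is confirmed. I'll carry on to a point above the plate.

Request:
jog_arm(increments=[4, 3, 0.2, 0, 0, 0, -8, 4, 6, 0.4, 0, 0, 0, -16, 4, 10, 0.6, 0, 0, 0, -24, 4, 14, 0.9, 0, 0, 0, -32, 4, 18, 1.1, 0, 0, 0, -40, 4, 21, 1.3, 0, 0, 0, -48, 4, 23, 1.4, 0, 0, 0, -56, 4, 24, 1.5, 0, 0, 0, -64, 4, 24, 1.5, 0, 0, 0, -72, 4, 24, 1.5, 0, 0, 0, -80, 4, 24, 1.5, 0, 0, 0, -88, 4, 24, 1.5, 0, 0, 0, -90, 4, 24, 1.5, 0, 0, 0, -90])

```text
clock: 9.65
eef_pos: [470.6, 239.9, 239.0]
tool_rot: [-3.142, -0.0, -3.08]
force: [0.1, -0.0, -2.4]
width: 44.3
gripper_force: 62.3
```

Request:
jog_arm(increments=[4, 0, 0, 0, 0, 0, -8, 4, 0, 0, 0, 0, 0, -16, 4, 0, 0, 0, 0, 0, -24, 4, 0, 0, 0, 0, 0, -32, 4, 0, 0, 0, 0, 0, -40, 4, 0, 0, 0, 0, 0, -48, 4, 0, 0, 0, 0, 0, -56, 4, 0, 0, 0, 0, 0, -64, 4, 0, 0, 0, 0, 0, -72, 4, 0, 0, 0, 0, 0, -80, 4, 0, 0, 0, 0, 0, -88, 4, 0, 0, 0, 0, 0, -88])

```text
clock: 10.85
eef_pos: [470.6, 239.8, 238.7]
tool_rot: [3.141, -0.0, -1.544]
force: [-0.2, -0.1, -1.3]
width: 43.8
gripper_force: 62.3
```

```bash
python3 - <<'E'
from h import *
s=ctrl.read_state();print(s["qpos"],s["eef_pos"],s["tool_rot"])
E
```

```text
[ 0.18420128  0.65104561 -1.15262587  1.79811107  0.65527978  1.13890252
  1.97934493] [470.63600565 239.80402346 238.74432248] [ 3.14082246e+00 -1.94347108e-04 -1.54421642e+00]
```

Request:
jog_arm(increments=[4, 0, 0, 0, 0, 8, 0, 4, 0, 0, 0, 0, 16, 0, 4, 0, 0, 0, 0, 24, 0, 4, 0, 0, 0, 0, 32, 0, 4, 0, 0, 0, 0, 40, 0, 4, 0, 0, 0, 0, 40, 0])

```text
clock: 11.45
eef_pos: [468.1, 244.7, 235.7]
tool_rot: [3.139, -0.699, -1.537]
force: [-1.0, 1.0, -2.9]
width: 43.7
gripper_force: 62.4
```

```bash
python3 - <<'E'
from h import *
s=ctrl.read_state();print(s["qpos"],s["eef_pos"],s["tool_rot"])
E
```

```text
[-0.41963986  0.84281376 -0.81556795  1.50414395  0.80382941  1.77129395
  1.76995551] [468.09962358 244.66301445 235.73337954] [ 3.13893935 -0.6992459  -1.53683045]
```

Request:
jog_arm(increments=[4, 0, 0, 0, 5, 0, -6, 4, 0, 0, 0, 10, 0, -12, 4, 0, 0, 0, 15, 0, -18, 4, 0, 0, 0, 19, 0, -23, 4, 0, 0, 0, 19, 0, -23])

```text
clock: 11.95
eef_pos: [469.5, 239.3, 240.1]
tool_rot: [3.14, -0.697, -1.02]
force: [-0.2, 1.2, -2.0]
width: 44.1
gripper_force: 62.4
```

Request:
jog_arm(increments=[4, 0, 0, 0, 0, 8, 0, 4, 0, 0, 0, 0, 16, 0, 4, 0, 0, 0, 0, 24, 0, 4, 0, 0, 0, 0, 30, 0, 4, 0, 0, 0, 0, 30, 0])

```text
clock: 12.45
eef_pos: [469.7, 241.2, 236.0]
tool_rot: [3.127, -1.221, -1.008]
force: [1.1, -0.8, -2.1]
width: 44.0
gripper_force: 62.5
```

```bash
python3 - <<'E'
from h import *
s=ctrl.read_state();print(s["qpos"],s["eef_pos"],s["tool_rot"])
E
```

```text
[-0.74091129  0.96166011 -0.65665061  1.75591148  1.1096892   1.93033406
  1.7622579 ] [469.74579586 241.23064901 236.04605788] [ 3.12677727 -1.22124175 -1.00829012]
```

Request:
jog_arm(increments=[4, 0, 0, 0, 7, 0, -2.5, 4, 0, 0, 0, 14, 0, -5, 4, 0, 0, 0, 21, 0, -7.5, 4, 0, 0, 0, 28, 0, -10, 4, 0, 0, 0, 28, 0, -10])

```text
clock: 12.95
eef_pos: [470.3, 237.2, 240.6]
tool_rot: [3.141, -1.219, -0.501]
force: [1.2, 0.4, -2.3]
width: 44.1
gripper_force: 62.5
```

Request:
jog_arm(increments=[4, 0, 0, 0, 0, 7, 0, 4, 0, 0, 0, 0, 14, 0, 4, 0, 0, 0, 0, 20, 0, 4, 0, 0, 0, 0, 20, 0, 4, 0, 0, 0, 0, 20, 0])

```text
clock: 13.45
eef_pos: [470.9, 240.3, 239.1]
tool_rot: [-2.539, -1.566, -1.107]
force: [-0.1, 0.3, -1.4]
width: 43.8
gripper_force: 62.5
```

```bash
cat > st.py <<'E'
from h import *
from scipy.spatial.transform import Rotation as Ro
s=ctrl.read_state();R=Ro.from_euler("xyz",s["tool_rot"]).as_matrix()
print(s["clock"],s["qpos"].round(3),s["eef_pos"].round(1),s["width"],s["force"].round(1));print(R.round(3))
T=ctrl.get_image("top");S=ctrl.get_image("scene")
E
python3 - <<'E'
from st import *
a=S[90:290,220:420,::-1].repeat(2,0).repeat(2,1);b=T[110:310,160:360,::-1].repeat(2,0).repeat(2,1)
cv2.imwrite("pics/s4.png",np.hstack([a,b]))
E
```

```text
13.45 [-0.989  1.084 -0.457  2.195  1.374  1.946  1.408] [470.9 240.3 239.1] 43.789978595136915 [-0.1  0.3 -1.4]
[[ 0.002 -0.483  0.875]
 [-0.005 -0.875 -0.483]
 [ 1.    -0.003 -0.004]]
```

View pics/s4.png

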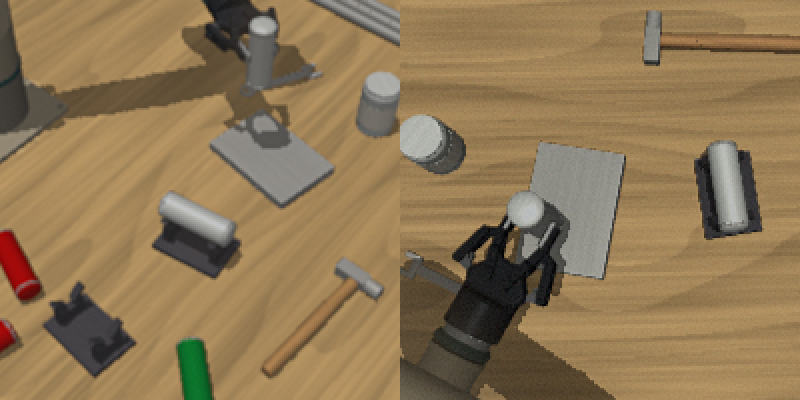

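The float is held vertical, heavy end down, just beyond the plate's near-left edge. Its cap is at top-view (222,214) and scene (351,102). I'll measure it.

```bash
python3 - <<'E'
from st import *
print(tri((222.5,214),(351.5,102.5)),onz("top",(222.5,214),309))
c=blob(S,(335,90,372,140),95,45);k=cv2.minAreaRect(c.astype(np.float32));print(k)
p=ctrl.camera_params("scene");E=np.array(p["extrinsics"])
def proj(w):
    q=E[:3,:3]@np.array(w)+E[:3,3];return q[0]/q[2]*p["fx"]+p["cx"],q[1]/q[2]*p["fy"]+p["cy"]
for z in(169,309):print(proj((446,254,z)))
g=cv2.cvtColor(S,cv2.COLOR_RGB2GRAY)
for r in (106,110,114,118,122,126,130):
    x=np.where(g[r,330:380]>0)[0];print(r,g[r,338:368].tolist())
E
```

```text
13.55 [-0.987  1.083 -0.458  2.196  1.374  1.946  1.408] [471.  239.8 240. ] 43.86000934923991 [-0.1  0.3 -2.2]
[[ 0.002 -0.484  0.875]
 [-0.006 -0.875 -0.484]
 [ 1.    -0.004 -0.005]]
(array([444.33194431, 253.88566169, 302.15978489]), np.float64(0.3669416728474408)) [443.31795548 252.37656135 309.        ]
((347.5360107421875, 115.552001953125), (16.457462310791016, 36.49263381958008), 10.30484676361084)
(np.float64(349.27703052030324), np.float64(131.85828680058887))
(np.float64(352.1225689124858), np.float64(101.07087140437608))
106 [43, 40, 37, 41, 48, 53, 70, 86, 96, 119, 147, 164, 171, 178, 175, 163, 143, 133, 115, 76, 72, 115, 142, 139, 137, 134, 130, 128, 129, 135]
110 [45, 69, 87, 77, 82, 83, 90, 98, 100, 103, 103, 103, 103, 100, 99, 98, 97, 94, 90, 93, 116, 135, 131, 129, 132, 136, 139, 142, 145, 144]
114 [40, 47, 67, 107, 125, 88, 89, 99, 102, 102, 104, 103, 104, 101, 99, 98, 97, 93, 88, 84, 80, 73, 87, 87, 86, 86, 83, 81, 79, 78]
118 [77, 49, 38, 38, 65, 96, 96, 83, 102, 103, 104, 103, 103, 100, 98, 96, 97, 91, 83, 80, 87, 91, 89, 84, 81, 80, 78, 80, 79, 80]
122 [89, 88, 87, 88, 86, 81, 87, 100, 103, 105, 105, 104, 103, 100, 98, 97, 94, 88, 86, 88, 83, 80, 79, 79, 81, 79, 79, 77, 80, 80]
126 [85, 86, 88, 90, 89, 84, 90, 101, 103, 103, 103, 103, 102, 99, 98, 96, 93, 86, 83, 84, 81, 79, 78, 78, 80, 75, 75, 85, 88, 81]
130 [93, 94, 94, 94, 88, 84, 94, 101, 103, 105, 104, 102, 100, 98, 96, 96, 93, 94, 88, 87, 86, 88, 89, 91, 87, 85, 88, 87, 86, 84]
```

Request:
jog_arm(increments=[4, 0, -1.1, 2, 0, 0, 0, 4, 0, -2.2, 3.9, 0, 0, 0, 4, -3, -2.2, 3.9, 0, 0, 0, 4, -6, -2.2, 3.9, 0, 0, 0, 4, -9, -2.2, 3.9, 0, 0, 0, 4, -11, -2.2, 3.9, 0, 0, 0, 4, -13, -2.2, 3.9, 0, 0, 0, 4, -13.5, -2.2, 3.9, 0, 0, 0, 4, -13.5, -2.2, 3.9, 0, 0, 0, 4, -13.5, -2.2, 3.9, 0, 0, 0])

```text
clock: 14.65
eef_pos: [515.4, 240.8, 105.3]
tool_rot: [-2.463, -1.568, -1.181]
force: [0.4, 0.5, -1.5]
width: 44.2
gripper_force: 62.4
```

```bash
python3 - <<'E'
from st import *
a=S[90:240,300:450,::-1].repeat(4,0).repeat(4,1)
cv2.imwrite("pics/s5.png",a)
E
```

```text
14.65 [-0.94   1.346 -0.367  2.035  1.533  1.927  1.346] [515.4 240.8 105.3] 44.208736257013555 [ 0.4  0.5 -1.5]
[[ 0.001 -0.482  0.876]
 [-0.002 -0.876 -0.482]
 [ 1.    -0.001 -0.002]]
```

View pics/s5.png

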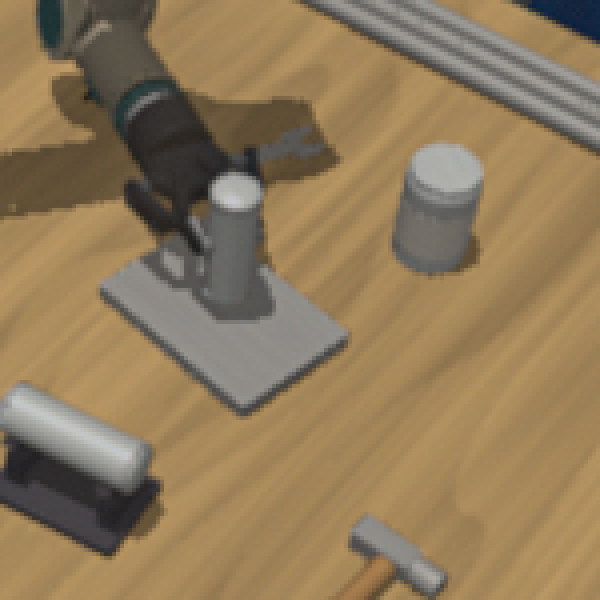

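The float is vertical just above the plate. I'll descend slowly to contact.

Request:
jog_arm(increments=[4, -0.4, 0, 0, 0, 0, 0, 4, -0.8, 0, 0, 0, 0, 0, 4, -0.9, 0, 0, 0, 0, 0, 4, -1.0, 0, 0, 0, 0, 0, 4, -1.0, 0, 0, 0, 0, 0])

```text
clock: 15.25
eef_pos: [515.1, 240.8, 93.9]
tool_rot: [3.1, -1.569, -0.46]
force: [-0.5, -0.3, -2.1]
width: 43.8
gripper_force: 62.4
```

Request:
jog_arm(increments=[4, -0.1, 0, 0, 0, 0, 0, 4, -0.2, 0, 0, 0, 0, 0, 4, -0.2, 0, 0, 0, 0, 0])

```text
clock: 15.55
eef_pos: [515.1, 240.8, 91.9]
tool_rot: [-3.079, -1.569, -0.565]
force: [0.1, -0.0, -2.2]
width: 43.8
gripper_force: 62.4
```

Request:
jog_arm(increments=[4, -0.1, 0, 0, 0, 0, 0, 4, -0.1, 0, 0, 0, 0, 0, 4, -0.1, 0, 0, 0, 0, 0])

```text
clock: 15.85
eef_pos: [515.1, 240.8, 91.0]
tool_rot: [-3.051, -1.569, -0.593]
force: [0.4, -0.0, -2.2]
width: 43.6
gripper_force: 62.4
```

Request:
jog_arm(increments=[4, -0.1, 0, 0, 0, 0, 0, 4, -0.1, 0, 0, 0, 0, 0, 4, -0.1, 0, 0, 0, 0, 0])

```text
clock: 16.15
eef_pos: [515.1, 240.8, 90.0]
tool_rot: [-3.032, -1.569, -0.612]
force: [0.1, 0.2, -2.9]
width: 43.9
gripper_force: 62.4
```

Request:
jog_arm(increments=[4, -0.1, 0, 0, 0, 0, 0, 4, -0.1, 0, 0, 0, 0, 0, 4, -0.1, 0, 0, 0, 0, 0])

```text
clock: 16.45
eef_pos: [515.1, 240.7, 89.0]
tool_rot: [-3.107, -1.569, -0.537]
force: [-0.2, 1.2, -2.5]
width: 43.8
gripper_force: 62.4
```

Request:
jog_arm(increments=[4, -0.1, 0, 0, 0, 0, 0, 4, -0.1, 0, 0, 0, 0, 0, 4, -0.1, 0, 0, 0, 0, 0])

```text
clock: 16.75
eef_pos: [515.2, 240.7, 88.5]
tool_rot: [-2.908, -1.57, -0.736]
force: [0.0, 0.0, -0.2]
width: 44.1
gripper_force: 62.5
```

Request:
jog_arm(increments=[4, -0.1, 0, 0, 0, 0, 0, 4, -0.1, 0, 0, 0, 0, 0, 4, -0.1, 0, 0, 0, 0, 0])

```text
clock: 17.05
eef_pos: [515.3, 240.7, 88.4]
tool_rot: [-0.289, -1.57, 2.929]
force: [-1.0, 0.5, 4.5]
width: 43.7
gripper_force: 62.5
```

Request:
jog_arm(increments=[4, -0.1, 0, 0, 0, 0, 0, 4, -0.1, 0, 0, 0, 0, 0, 4, -0.1, 0, 0, 0, 0, 0])

```text
clock: 17.35
eef_pos: [515.4, 240.6, 88.4]
tool_rot: [-0.073, -1.568, 2.712]
force: [-1.4, 0.4, 8.5]
width: 43.8
gripper_force: 62.6
```

Contact comes at z ≈ 88.5. I'll ease off the pressing and open gradually.

Request:
jog_arm(increments=[4, 0.2, 0, 0, 0, 0, 0, 4, 0.2, 0, 0, 0, 0, 0, 4.4, 0.2, 0, 0, 0, 0, 0, 4.6, 0.2, 0, 0, 0, 0, 0, 4.7, 0.2, 0, 0, 0, 0, 0, 4.8, 0.2, 0, 0, 0, 0, 0, 5, 0.2, 0, 0, 0, 0, 0, 5.2, 0.2, 0, 0, 0, 0, 0, 5.5, 0.2, 0, 0, 0, 0, 0, 5.5, 0.2, 0, 0, 0, 0, 0, 5.5, 0.2, 0, 0, 0, 0, 0, 5.5, 0.2, 0, 0, 0, 0, 0, 6, 0.2, 0, 0, 0, 0, 0, 7, 0.2, 0, 0, 0, 0, 0, 8.4, 0.2, 0, 0, 0, 0, 0, 8.4, 0.2, 0, 0, 0, 0, 0, 8.4, 0.2, 0, 0, 0, 0, 0, 8.4, 0.2, 0, 0, 0, 0, 0])

```text
clock: 19.15
eef_pos: [515.1, 240.8, 88.1]
tool_rot: [-3.017, -1.569, -0.627]
force: [-0.5, 0.7, -1.3]
width: 84.1
gripper_force: 0.0
```

```bash
python3 - <<'E'
from st import *
a=S[90:190,300:400,::-1].repeat(4,0).repeat(4,1);b=T[165:265,200:300,::-1].repeat(4,0).repeat(4,1)
cv2.imwrite("pics/s6.png",np.hstack([a,b]))
E
```

```text
19.15 [-0.943  1.379 -0.36   2.015  1.54   1.924  1.336] [515.1 240.8  88.1] 84.14063691790223 [-0.5  0.7 -1.3]
[[ 0.002 -0.482  0.876]
 [-0.001 -0.876 -0.482]
 [ 1.    -0.    -0.002]]
```

View pics/s6.png

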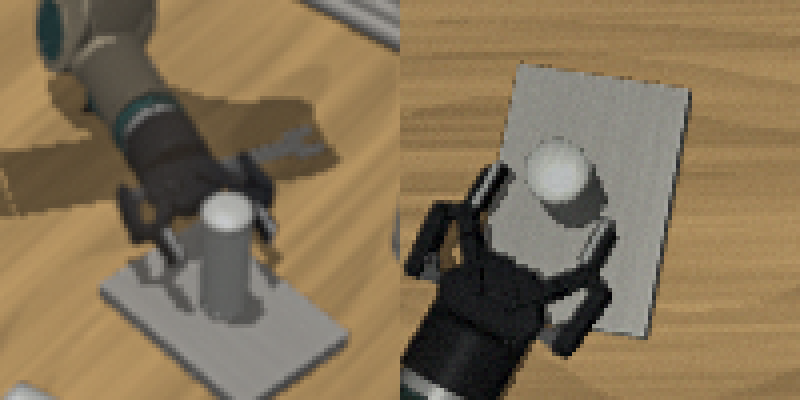

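The float stands clear of both fingers, so I'll retreat straight back.

Request:
jog_arm(increments=[8.4, 0, 0, -1, 0, 0, 0, 8.4, 0, 0, -2, 0, 0, 0, 8.4, 0, 0, -3.5, 0, 0, 0, 8.4, 0, 0, -5, 0, 0, 0, 8.4, 0, 0, -6.5, 0, 0, 0, 8.4, 0, 0, -8, 0, 0, 0, 8.4, 3, 0, -8, 0, 0, 0, 8.4, 6, 0, -8, 0, 0, 0, 8.4, 6, 0, -8, 0, 0, 0, 8.4, 6, 0, -8, 0, 0, 0, 8.4, 6, 0, -8, 0, 0, 0, 8.4, 6, 0, -8, 0, 0, 0, 8.4, 6, 0, -8, 0, 0, 0, 8.4, 6, 0, -8, 0, 0, 0, 8.4, 6, 0, -8, 0, 0, 0, 8.4, 6, 0, -8, 0, 0, 0, 8.4, 6, 0, -8, 0, 0, 0, 8.4, 6, 0, -8, 0, 0, 0, 8.4, 6, 0, -8, 0, 0, 0, 8.4, 6, 0, -8, 0, 0, 0])

```text
clock: 21.25
eef_pos: [445.1, 279.2, 148.3]
tool_rot: [-2.986, -1.569, -0.658]
force: [-0.1, -0.5, 0.3]
width: 84.4
gripper_force: 0.0
```

```bash
python3 - <<'E'
from st import *
for i in range(8): S2=ctrl.get_image("scene")
print("motion",np.abs(S2.astype(int)-S)[120:180,340:370].mean())
a=S2[90:240,250:400,::-1].repeat(3,0).repeat(3,1)
cv2.imwrite("pics/s7.png",a)
E
```

```text
21.25 [-1.079  1.267 -0.421  2.05   1.356  1.938  1.353] [445.1 279.2 148.3] 84.38689815184236 [-0.1 -0.5  0.3]
[[ 0.002 -0.482  0.876]
 [-0.001 -0.876 -0.482]
 [ 1.    -0.    -0.002]]
motion 0.7981481481481482
```

View pics/s7.png

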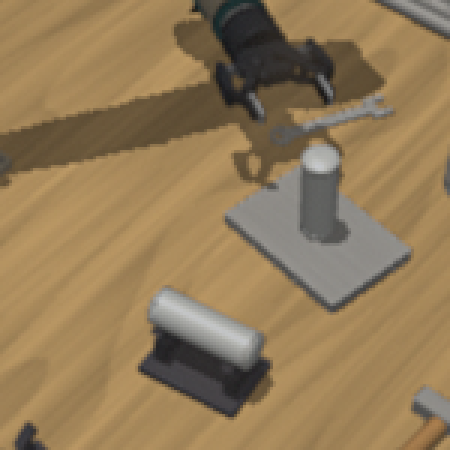

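The float stands upright and still on the plate, and the empty float is untouched on its stand.

```bash
python3 -c "
from cell import ctrl
print(ctrl.finish_job())"
```

```text
the job is handed in; nothing more can be done
None
```

The job is handed in: the ballasted float (the one nearer the robot's right, about 2.2 N on lifting) stands upright and still on the plate, heavy end down, and the other float, the hammer, tin, hoop and wrench were not touched; I did not lift the other float, since the weight and moment of the first settled it.

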